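Hold the crumb-chute flap open with its lever

TASK

Open the heavy flap of the crumb chute with its lever: first push the caddy out from under the lever's paddle, sliding it over the counter with the fingertips without lifting or tipping it, then press the paddle down with the fingertips until the flap is fully raised. Finish still pressing, so that the flap stays held open. Do not touch the flap itself, and leave everything else on the counter where it is.

Things in the scene. Friction and masses are not known exactly. Their poses are not given: they have to be found in the camera images.
- chute: Fixed low steel crumb chute with lever stand. Origin on the counter straight below the paddle's middle; +x runs level along the lever from paddle to chute, +y to the left of that, z up. Lever pivot: x = 190 mm, 95 mm high, parallel to y, between two cheeks 108 mm tall, 54 mm wide over all. The flap-covered box spans x = 232 to 369 mm, y = -125 to 125 mm, 82 mm high, lip from x = 238 mm.
- lever: Aluminium bar 26 mm wide, 8 mm thick; origin on the pivot axis. Roller on its short end (75 mm from the pivot) lies under the flap's lip; black paddle on its long end (64 mm along the lever, 56 mm wide, centre 190 mm from the pivot). At rest it slopes up to the paddle at 0.30 rad; it swings down 0.62 rad to a stop. Needs roughly 3 to 8 N on the paddle; rises again if let go.
- paddle_top (a point): Middle of the paddle's upper face: about 156 mm above the counter at rest, about 40 mm at the end of the stroke; it moves on an arc of 190 mm about the pivot.
- flap_lip (a point): Middle of the lip of the heavy hinged steel flap on top of the chute (about 2.2 kg, 250 mm wide, 124 mm deep). The lip faces the lever and overhangs its roller; the hinge lies 122 mm behind it, 82 mm high. Flap shut: lip 85 mm high; fully raised: about 134 mm; with the caddy still under the paddle it stops below 120 mm. The robot must not touch the flap.
- caddy: Loose plastic caddy, about 0.35 kg, 110 mm (x) by 200 mm (y), its y roughly along the chute's y. Origin at the middle of its underside. Its -y half is a closed block with white lid, 75 mm tall, and stands under the paddle; its +y half, left of the lever, is an open compartment. Clear of the paddle once its origin is 130 mm or more left (+y) of the lever line; counter to the left is free.
- caddy_pocket (a point): Middle of the floor of the caddy's open compartment, 5 mm above the counter, 45 mm along the caddy's +y from its origin. Inside it is 100 mm (x) by 105 mm (y); outer walls 5 mm thick, 50 mm tall. Fingertips let down here can push against the end wall, 50 mm further along +y, to slide the caddy away from the lever.
- squeeze_bottle: Standing yellow squeeze bottle, 56 mm across, 160 mm tall, to the right of the lever (its -y side); origin at the centre of its underside. Leave alone.
- jar: Standing amber jar, 60 mm across, 85 mm tall, left of the lever near the chute; origin at the centre of its underside. Leave alone.
- toast_sandwich: Square toast sandwich lying flat, 100 x 100 x 40 mm, right of the lever near the chute; origin at the centre of its underside. Leave alone.
- bun: Round filled bun, 106 mm across, 64 mm tall, on the left of the counter; origin at the centre of its underside. Leave alone.
- bowl: Open steel bowl, 110 mm across, 60 mm tall, on the left of the counter near the robot; origin at the centre of its underside. Leave alone.
- cup: White cup, 76 mm across, 100 mm tall, standing left of the chute, beyond the jar; origin at the centre of its underside. Leave alone.
Mind the look-alikes: they are no part of the job. Several things look just like the caddy: the one meant starts farthest to the robot's left.

How it is judged:
On the way, in this order (a step that is already met when the one before it is completed fails the run):
1. The caddy has been slid out from under the paddle and stands upright, with the flap still down ((y of caddy in the frame of chute above 0.13 m or y of caddy in the frame of chute below -0.13 m or x of caddy in the frame of chute below -0.1 m) and angle between caddy's own z axis and vertical below 0.1 rad and height (world z) of caddy between -0.008 and 0.008 m and height (world z) of flap_lip below 0.097 m), for 0.2 s.
2. The flap is fully raised by pressing the lever (height (world z) of flap_lip above 0.129 m and contact force between the fingers and lever above 1 N), for 0.3 s.
At the end, for the whole second after the job is handed in: Flap fully raised (lip 129 mm or more above the counter), held up only by fingers pressing the lever (1 N or more); caddy upright on the counter, not touching the lever, its centre 130 mm or more to either side of the lever line or 100 mm beyond the paddle, away from the chute (all of step 2 and contact force between caddy and lever below 0.3 N and (y of caddy in the frame of chute above 0.13 m or y of caddy in the frame of chute below -0.13 m or x of caddy in the frame of chute below -0.1 m) and angle between caddy's own z axis and vertical below 0.1 rad and height (world z) of caddy between -0.008 and 0.008 m); the arm keeps its last pose, push and grip.
It fails at once if The caddy is lifted off the counter or tipped (height (world z) of caddy above 0.02 m or angle between caddy's own z axis and vertical above 0.3 rad).
It fails at once if The robot touches the flap (contact force between any of the fingers, the arm and flap above 0.5 N).
It fails at once if A bystander is moved more than 30 mm or tipped over (distance of any of squeeze_bottle, jar, toast_sandwich, bun, bowl, cup from where it was at the start of the episode above 0.03 m or angle between any of squeeze_bottle, jar, toast_sandwich, bun, bowl, cup's own z axis and vertical above 0.4 rad).
It also fails if it takes over 51 s, if anything falls off the work surface, if the arm or the gripper's body presses on something with over 40 N, if the wrist force passes 120 N, or if a joint passes its speed limit or range.

ROBOT

A 6-joint arm with a two-finger parallel gripper is mounted at the origin on the work surface. World frame = base frame: x ahead of the robot, y to its left, z up, the work surface at z = 0. Lengths are in m, angles in rad, forces in N, time in s.
With the tool pointing down it reaches from about 0.275 to 0.75 m from the base axis. Payload 10.2 kg.
Tool frame: the origin (TCP) lies midway between the tips of the shut fingers; the grasp point (between the pads) lies 19 mm behind it (env.hold_point_z is the distance from the TCP to the grasp point, in m); x points along the fingers, z is the direction in which the jaws open and shut, and the axes are right-handed (so a half turn about x gives the same grasp; the last joint's range is limited). The gripper opens to 85 mm and grips with 20 to 120 N. Pads are 22 mm wide; open, the fingers measure 114 mm over their backs; the gripper's body (76 mm by 85 mm) begins 54 mm behind the grasp point. The pads swing forward as they close: fully open they stand 13 mm farther back than shut.
Start: joints at [-1.382, 0.313, 1.498, -0, 1.331, -0.223], TCP at [0.21, -0.481, 0.231] pointing down, gripper open.
Joint ranges: [-2.94, 2.94], [-0.97, 2.17], [0.19, 2.56], [-1.23, 4.37], [0.02, 3.11], [-2.88, 2.88]. Speed limits (rad/s): [2.39, 2.39, 3.01, 3.14, 3.14, 3.14].

INTERFACE

Orientations are given as a unit quaternion [x, y, z, w].
In Python, from bench import env, kinematics, monitor, eyes, job gives the robot as it stands. The module is installed in compiled form; this text tells all that it offers. Calls block until the motion is done:
- env.reach(position, orientation): joint-space move of the TCP to a pose.
- env.movel(position, velocity=0.15, frame=None, guard=None): straight line of the TCP; frame=None keeps the orientation; velocity is the mean speed in m/s. With guard (N) it stops when the force on the tool has changed by that much, and returns True; else False.
- env.set_joints(angles): joint-space move.
- env.release() and env.close_gripper(effort=None): open the fingers fully, or close them until they stop; effort is the grip in N (None keeps the last).
- env.hold(seconds).
- kinematics.ik(position, orientation): joint angles nearest the present ones, or None.
- monitor.sense(): the state.
- eyes.grab_frame(name): name is "scene" or "top"; returns a dict with "frame" (384x512x3 uint8, red, green, blue), "mtx" (3x3 intrinsics, pixels), "k1" (the pictures are not rectified: a ray, as slopes to the right and down, at radius r is drawn at 1 + k1 r^2 times it, then the intrinsics apply), "view" (4x4, takes a point from world to camera coordinates). Camera axes: x right, y down, z forward; pixel columns grow to the right and rows downward; lengths in m; the calibration is good to about 2 mm. A picture is of the moment at which its call begins. There is no depth.
A pose or a line that the arm cannot do raises env.MotionError and nothing moves.
- job.hand_in(): hands the job in, once; it reports no verdict.
The state is a dict: "clock": time; "joints": joint angles; "qvel": joint speeds; "joint_efforts": joint torques, N m; "position": TCP position; "ee_rot": TCP orientation; "contact_force": force on the tool from outside, world axes, zero at the start; "ft_torque": the same for the moment, N m; "finger_gap": opening from 0.0 (shut) to 1.0 (fully open).
Only numpy, scipy, OpenCV 4.12 (cv2) and the standard library are available. Lean on these libraries where they do the work, as an engineer would, in place of code of your own. Each camera call takes 0.05 s, during which the arm holds its last target.

## Working session

There is one attempt and no reset: what is moved stays moved. The work goes in short steps, each a Python script; the robot and the scene stay as the last script left them, time stands still between calls to the robot, and variables do not carry over. Pictures are saved under pics/ and viewed, and the job is handed in when it is done.

```bash
mkdir -p pics; ls
python3 - <<'E'
from bench import env, monitor, eyes
import cv2, numpy as np, pickle
d={}
for n in("scene","top"):
    f=eyes.grab_frame(n); d[n]=f
    cv2.imwrite(f"pics/{n}0.png",cv2.resize(f["frame"][:,:,::-1],(800,600),interpolation=cv2.INTER_CUBIC))
    print(n,f["mtx"].round(1).tolist(),f["k1"],f["view"].round(4).tolist())
pickle.dump(d,open("f0.pkl","wb"))
s=monitor.sense();print(s, env.hold_point_z)
E
```

```text
pics
scene [[387.0, 0.0, 254.4], [0.0, 387.0, 189.0], [0.0, 0.0, 1.0]] -0.09710418088818776 [[-0.0128, 0.9999, -0.0045, 0.0293], [0.8301, 0.0081, -0.5576, -0.4128], [-0.5575, -0.0109, -0.8301, 1.7107], [0.0, 0.0, 0.0, 1.0]]
top [[444.6, 0.0, 252.2], [0.0, 444.6, 189.7], [0.0, 0.0, 1.0]] -0.17698088545758153 [[0.0271, -0.9996, 0.0087, -0.0361], [-0.9916, -0.0279, -0.1266, 0.5549], [0.1268, -0.0052, -0.9919, 1.2826], [0.0, 0.0, 0.0, 1.0]]
{'clock': 0.1, 'joints': array([-1.38239415e+00,  3.13392115e-01,  1.49836138e+00,  9.49987959e-06,
        1.33101563e+00, -2.23406343e-01]), 'qvel': array([ 1.58905211e-03, -2.83253146e-03, -7.43699567e-05,  2.18296559e-03,
       -1.19775221e-03, -9.86069317e-04]), 'joint_efforts': array([ 2.45535412e-03, -4.12900078e+01, -2.60142589e+01, -2.00560921e-04,
        3.03503584e-03,  1.21007562e-05]), 'position': array([ 0.21008353, -0.48087934,  0.2307932 ]), 'ee_rot': array([ 0.38751414,  0.59195049, -0.38691117,  0.59137734]), 'contact_force': array([ 0.81619597,  1.29814671, -0.0565911 ]), 'ft_torque': array([-0.02871389, -0.02691011, -0.05304842]), 'finger_gap': 0.996943934540609} 0.0187
```

View pics/scene0.png

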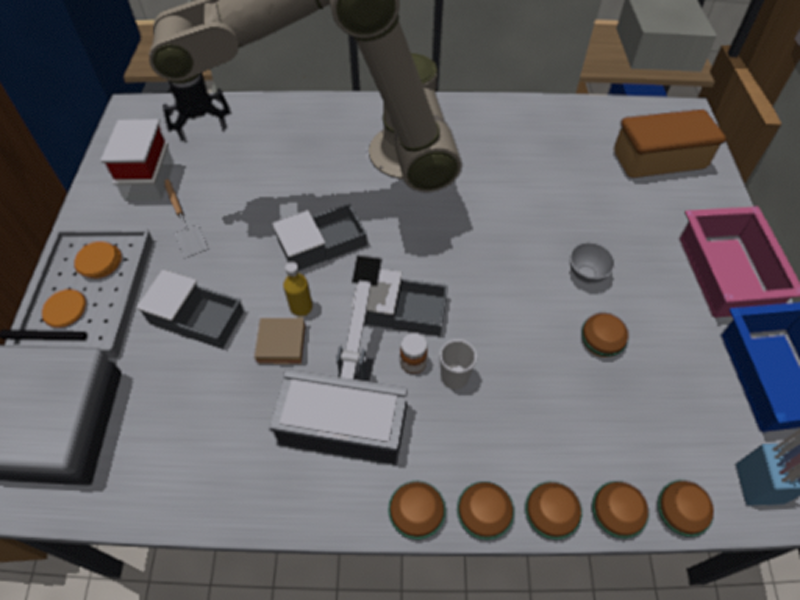

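View pics/top0.png

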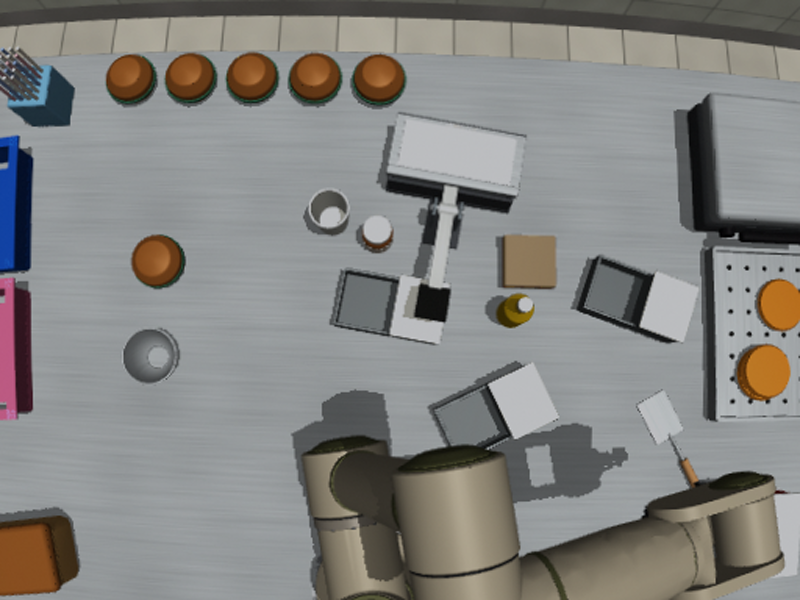

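Top view: there are three caddy look-alikes, at (390,305), (495,405) and (638,298). The one farthest to the robot's left is (390,305), which also stands under the black paddle at (432,303). I'll check it in a close crop.

Run:
```python
import cv2, numpy as np, pickle
d=pickle.load(open("f0.pkl","rb"))
t=d["top"]["frame"][60:230,190:350,::-1]
cv2.imwrite("pics/topcrop.png",cv2.resize(t,None,fx=3.5,fy=3.5,interpolation=cv2.INTER_CUBIC))
t=d["scene"]["frame"][155:300,165:310,::-1]
cv2.imwrite("pics/scenecrop.png",cv2.resize(t,None,fx=4,fy=4,interpolation=cv2.INTER_CUBIC))
```

```text
(no output)
```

View pics/topcrop.png

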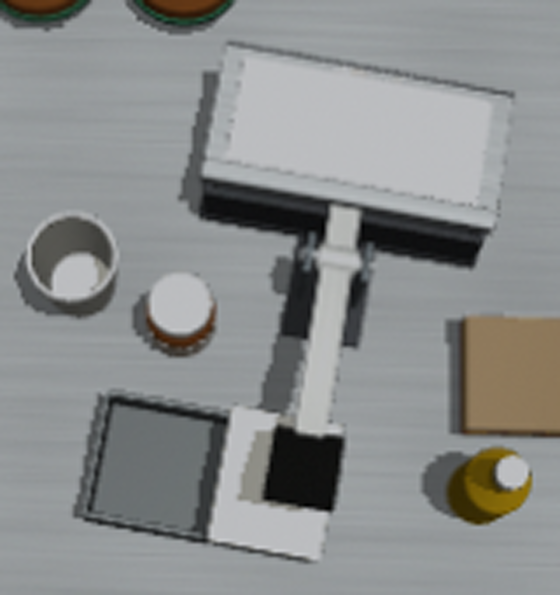

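View pics/scenecrop.png

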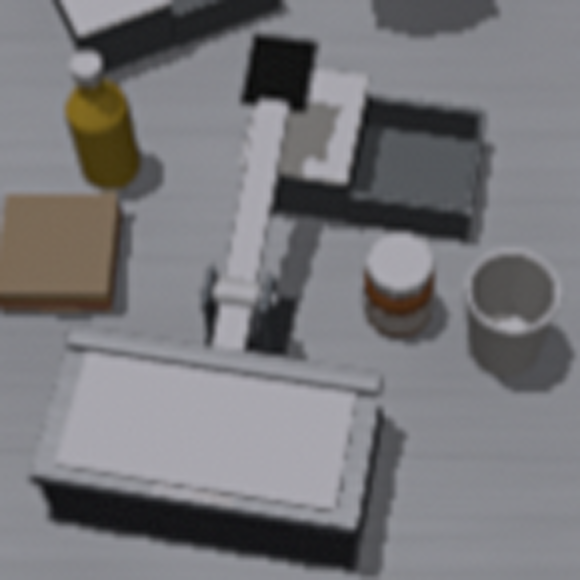

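The crop confirms the choice: white lid half under the black paddle at crop (303,468), and the open compartment at crop (155,465), to the left of the lever. Next I'll localise it.

```bash
cat > h.py <<'E'
import cv2, numpy as np
def cast(f,px,z):
    px=np.asarray(px,float).reshape(-1,1,2)
    n=cv2.undistortPoints(px,f["mtx"],np.array([f["k1"],0,0,0.]))[:,0]
    V=f["view"];R=V[:3,:3];c=-R.T@V[:3,3]
    D=np.c_[n,np.ones(len(n))]@R
    return c+D*((z-c[2])/D[:,2])[:,None]
def proj(f,P):
    V=f["view"];r=cv2.Rodrigues(V[:3,:3])[0]
    return cv2.projectPoints(np.asarray(P,float).reshape(-1,1,3),r,V[:3,3],f["mtx"],np.array([f["k1"],0,0,0.]))[0][:,0]
E
python3 - <<'E'
import pickle; from h import *
d=pickle.load(open("f0.pkl","rb"))
T=d["top"]; S=d["scene"]
def blob(f,m,roi,name):
    x0,y0,x1,y1=roi; k=np.zeros(m.shape,np.uint8);k[y0:y1,x0:x1]=m[y0:y1,x0:x1]
    k=cv2.morphologyEx(k,cv2.MORPH_OPEN,np.ones((3,3),np.uint8))
    n,l,st,c=cv2.connectedComponentsWithStats(k)
    i=1+st[1:,4].argmax(); cs,_=cv2.findContours((l==i).astype(np.uint8),0,2)
    r=cv2.minAreaRect(cs[0]); print(name,st[i],c[i].round(1),cv2.boxPoints(r).round(1).tolist()); return c[i],cv2.boxPoints(r)
g=T["frame"].max(2); gs=S["frame"].max(2)
c,b=blob(T,(g<30).astype(np.uint8),(262,178,292,210),"paddleT"); print(cast(T,c,.156),cast(T,b,.156).round(3))
c,b=blob(S,(gs<35).astype(np.uint8),(220,160,250,185),"paddleS"); print(cast(S,c,.156))
w=(g>175).astype(np.uint8)
c,b=blob(T,w,(240,70,340,125),"flapT"); print(cast(T,b,.085).round(3))
fl=((g>85)&(g<135)).astype(np.uint8)
c,b=blob(T,fl,(212,168,258,222),"floorT"); print(cast(T,c,.005),cast(T,b,.005).round(3))
# hand-picked in crop
P=lambda a:np.array(a)/3.5+[190,60]
print("rim50",cast(T,P([(105,393),(82,517)]),.05).round(3))
print("lid75",cast(T,P([(237,405),(210,541),(320,559)]),.075).round(3))
print("lever pivot",cast(T,P([(338,258)]),.1).round(3), "lip ends",cast(T,P([(205,180),(492,228)]),.085).round(3))
print("jar top",cast(T,P([(181,303)]),.085).round(3),"cup",cast(T,P([(72,258)]),.1).round(3),"bottle",cast(T,P([(513,472)]),.16).round(3))
print("bun",cast(T,[[158*.64,260*.64]],.05),"bowl",cast(T,[[151*.64,355*.64]],.06))
E
```

```text
paddleT [266 183  21  22 377] [276.2 193.9] [[265.1000061035156, 202.1999969482422], [268.5, 182.1999969482422], [287.3999938964844, 185.39999389648438], [284.1000061035156, 205.39999389648438]]
[[ 0.53050365 -0.08513977  0.156     ]] [[ 0.507 -0.056  0.156]
 [ 0.562 -0.064  0.156]
 [ 0.555 -0.115  0.156]
 [ 0.5   -0.107  0.156]]
paddleS [227 165  16  17 206] [234.6 172.2] [[226.1999969482422, 179.0], [228.6999969482422, 163.8000030517578], [242.8000030517578, 166.10000610351562], [240.3000030517578, 181.39999389648438]]
[[ 0.53570552 -0.08718565  0.156     ]]
flapT [ 254   76   77   42 2225] [292.4  96.7] [[253.60000610351562, 105.0999984741211], [259.29998779296875, 74.30000305175781], [331.6000061035156, 87.69999694824219], [325.8999938964844, 118.5]]
[[ 0.8   -0.018  0.085]
 [ 0.897 -0.032  0.085]
 [ 0.863 -0.25   0.085]
 [ 0.767 -0.232  0.085]]
floorT [217 176  33  37 947] [233.1 193.9] [[215.8000030517578, 207.3000030517578], [221.89999389648438, 175.0], [250.39999389648438, 180.39999389648438], [244.39999389648438, 212.6999969482422]]
[[0.54512367 0.03649864 0.005     ]] [[ 0.503  0.087  0.005]
 [ 0.602  0.073  0.005]
 [ 0.588 -0.015  0.005]
 [ 0.489  0.001  0.005]]
rim50 [[0.603 0.075 0.05 ]
 [0.498 0.091 0.05 ]]
lid75 [[ 0.592 -0.036  0.075]
 [ 0.479 -0.016  0.075]
 [ 0.467 -0.106  0.075]]
lever pivot [[ 0.712 -0.115  0.1  ]] lip ends [[ 0.78  -0.004  0.085]
 [ 0.747 -0.246  0.085]]
jar top [[0.674 0.013 0.085]] cup [[0.706 0.103 0.1  ]] bottle [[ 0.532 -0.248  0.16 ]]
bun [[0.61156447 0.43536009 0.05      ]] bowl [[0.42854017 0.43315951 0.06      ]]
```

```bash
cat >> h.py <<'E'
from scipy.spatial.transform import Rotation as Ro
yaw=-0.148
ux=np.array([np.cos(yaw),np.sin(yaw),0]); uy=np.array([-np.sin(yaw),np.cos(yaw),0]); O=np.array([.531,-.087,0])
W=lambda x,y,z: O+x*ux+y*uy+np.array([0,0,z])
def quat(zt):
    xt=np.array([0,0,-1.]); return Ro.from_matrix(np.c_[xt,np.cross(zt,xt),zt]).as_quat()
E
python3 - <<'E'
from h import *; from bench import env,kinematics,monitor
for n,z in (("+x",ux),("-x",-ux),("+y",uy),("-y",-uy)):
    for p in (W(-.006,.121,.3),W(-.006,.121,.018),W(-.006,.245,.018),W(0,0,.2),W(0,0,.035)):
        q=kinematics.ik(p,quat(z)); print(n,p.round(3),None if q is None else q.round(2))
print(Ro.from_quat(monitor.sense()["ee_rot"]).as_matrix().round(2))
E
```

```text
+x [0.543 0.034 0.3  ] [-0.15  0.32  1.31 -0.    1.51 -0.01]
+x [0.543 0.034 0.018] [-0.15  0.61  1.66 -0.    0.87 -0.01]
+x [0.561 0.156 0.018] [ 0.07  0.68  1.53 -0.    0.93  0.22]
+x [ 0.531 -0.087  0.2  ] [-0.38  0.37  1.51 -0.    1.27 -0.23]
+x [ 0.531 -0.087  0.035] [-0.38  0.58  1.67 -0.    0.9  -0.23]
-x [0.543 0.034 0.3  ] None
-x [0.543 0.034 0.018] None
-x [0.561 0.156 0.018] None
-x [ 0.531 -0.087  0.2  ] None
-x [ 0.531 -0.087  0.035] None
+y [0.543 0.034 0.3  ] [-0.15  0.32  1.31 -0.    1.51 -1.58]
+y [0.543 0.034 0.018] [-0.15  0.61  1.66 -0.    0.87 -1.58]
+y [0.561 0.156 0.018] [ 0.07  0.68  1.53 -0.    0.93 -1.35]
+y [ 0.531 -0.087  0.2  ] [-0.38  0.37  1.51 -0.    1.27 -1.8 ]
+y [ 0.531 -0.087  0.035] [-0.38  0.58  1.67 -0.    0.9  -1.8 ]
-y [0.543 0.034 0.3  ] [-0.15  0.32  1.31 -0.    1.51  1.57]
-y [0.543 0.034 0.018] [-0.15  0.61  1.66 -0.    0.87  1.57]
-y [0.561 0.156 0.018] [ 0.07  0.68  1.53 -0.    0.93  1.79]
-y [ 0.531 -0.087  0.2  ] [-0.38  0.37  1.51 -0.    1.27  1.34]
-y [ 0.531 -0.087  0.035] [-0.38  0.58  1.67 -0.    0.9   1.34]
[[-0.    0.92  0.4 ]
 [ 0.    0.4  -0.92]
 [-1.    0.   -0.  ]]
```

Run:
```python
from h import *; from bench import env,monitor,eyes
env.close_gripper()
p=monitor.sense()["position"]
env.movel([p[0],p[1],.33],velocity=.2)
env.reach(W(-.006,.121,.32),quat(ux))
env.movel(W(-.006,.121,.12),velocity=.15)
s=monitor.sense();print(s["clock"],s["position"],s["contact_force"],s["finger_gap"])
for n in("scene","top"):
    f=eyes.grab_frame(n); sl=np.s_[110:300,160:330] if n=="scene" else np.s_[60:240,190:350]
    cv2.imwrite(f"pics/{n}1.png",cv2.resize(f["frame"][sl][:,:,::-1],None,fx=3,fy=3,interpolation=cv2.INTER_CUBIC))
```

```text
5.1833 [0.54326407 0.0335084  0.12070572] [ 0.14892743 -0.04720952  0.18762444] -0.0026159672546628783
```

View pics/scene1.png

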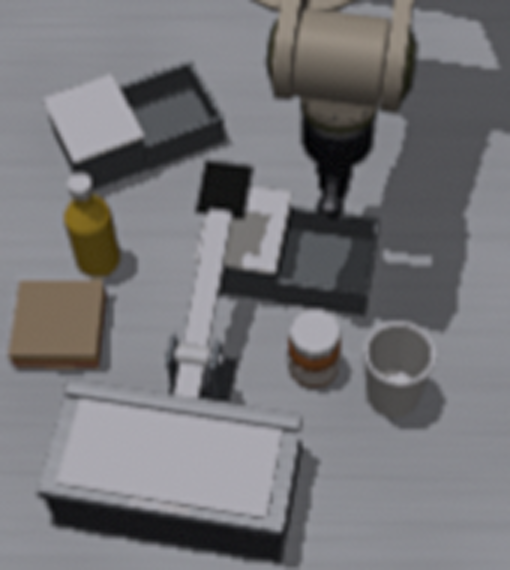

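View pics/top1.png

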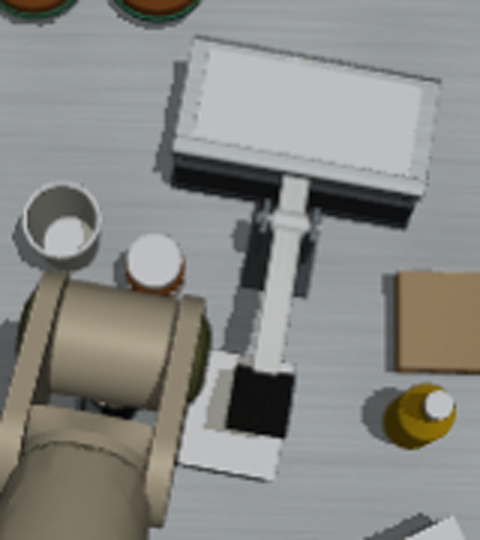

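The scene crop shows the shut fingertips at (333,205), above the compartment and clear of the paddle. Next: lower them and slide the caddy.

Run:
```python
from h import *; from bench import env,monitor,eyes
print(env.movel(W(-.006,.121,.02),velocity=.1,guard=8))
s=monitor.sense();print(s["clock"],s["position"],s["contact_force"])
for y in(.15,.18,.21,.238):
    print(env.movel(W(-.006,y,.02),velocity=.06,guard=25))
    s=monitor.sense();print(s["clock"],s["position"],s["contact_force"])
for n in("scene","top"):
    f=eyes.grab_frame(n); sl=np.s_[110:300,160:330] if n=="scene" else np.s_[60:240,190:350]
    cv2.imwrite(f"pics/{n}2.png",cv2.resize(f["frame"][sl][:,:,::-1],None,fx=3,fy=3,interpolation=cv2.INTER_CUBIC))
```

```text
False
6.4333 [0.54333393 0.03351655 0.02061585] [-0.05761732 -0.82981277  0.12846285]
False
7.0667 [0.54713677 0.0623817  0.0199498 ] [-1.06438317 -0.99198704  0.3311424 ]
False
7.7167 [0.55161039 0.09216343 0.01998927] [ 0.22006629 -0.2187796   0.12404226]
False
8.3667 [0.55600177 0.12183959 0.01997942] [-0.49263224 -0.17403026 -0.37375361]
False
8.9833 [0.56012531 0.14957377 0.01997713] [0.62002987 0.4393998  0.83747283]
```

View pics/scene2.png

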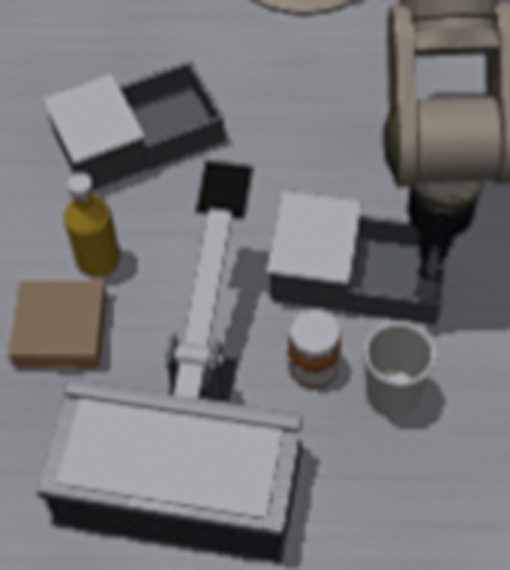

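View pics/top2.png

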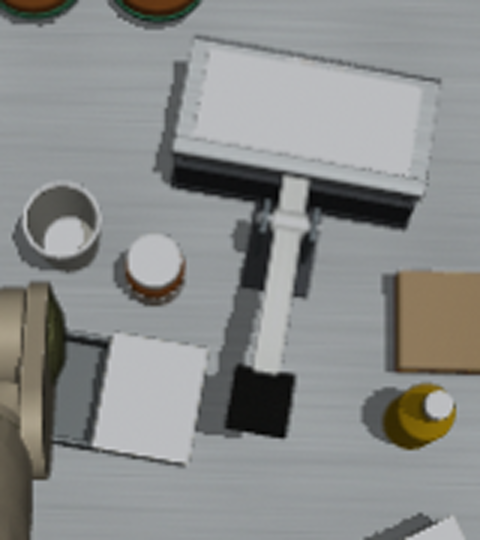

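The caddy slid out. Its lid's right edge in the top crop runs from (207,347) to (185,464), clear of the paddle at (261,402). I'll measure it, then withdraw and move above the paddle.

Run:
```python
from h import *; from bench import env,monitor,eyes
f=eyes.grab_frame("top")
c=cast(f,np.array([(208,347),(186,465)])/3+[190,60],.075); v=c.mean(0)-O
print("lid edge chute x,y",v@ux,v@uy,"-> origin y",v@uy+.1,"edge yaw",np.arctan2(c[0,1]-c[1,1],c[0,0]-c[1,0]))
env.movel(W(-.006,.228,.02),velocity=.06)
env.movel(W(-.006,.228,.22),velocity=.2)
env.movel(W(0,0,.22),velocity=.2)
f=eyes.grab_frame("top"); g=f["frame"].max(2)
s=monitor.sense();print(s["clock"],s["position"],s["contact_force"])
for n in("scene","top"):
    f=eyes.grab_frame(n); sl=np.s_[110:300,160:330] if n=="scene" else np.s_[60:240,190:350]
    cv2.imwrite(f"pics/{n}3.png",cv2.resize(f["frame"][sl][:,:,::-1],None,fx=3,fy=3,interpolation=cv2.INTER_CUBIC))
```

```text
lid edge chute x,y -0.004432238376621487 0.055817696216273874 -> origin y 0.1558176962162739 edge yaw -0.1570070730002994
11.9417 [ 0.53106301 -0.08617082  0.21998494] [-0.09320298 -0.04352042 -0.71688967]
```

View pics/scene3.png

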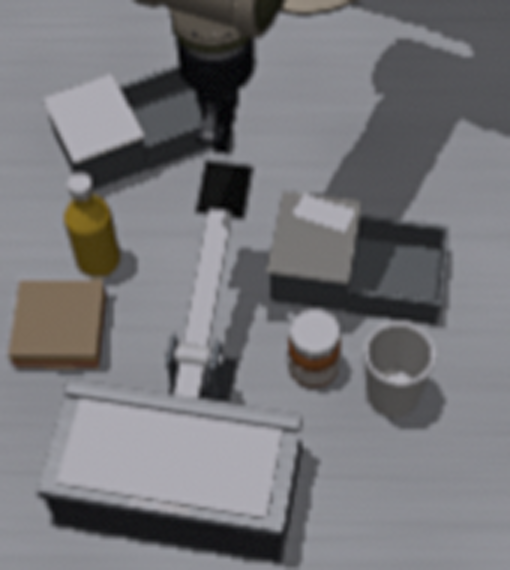

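View pics/top3.png

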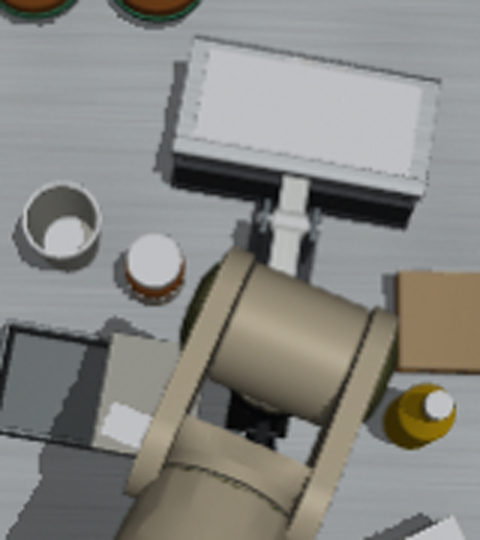

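Caddy origin is about 156 mm left of the lever line, upright and square. Now the press, under guard.

Run:
```python
from h import *; from bench import env,monitor,eyes
for z in(.165,.14,.10,.06,.048,.043,.040,.037,.034):
    g=env.movel(W(0,0,z),velocity=.06,guard=25)
    s=monitor.sense();print(z,g,round(s["clock"],2),s["position"].round(4),s["contact_force"].round(1))
    if g or s["contact_force"][2]>16: break
for n in("scene","top"):
    f=eyes.grab_frame(n); sl=np.s_[110:300,160:330] if n=="scene" else np.s_[60:240,190:350]
    cv2.imwrite(f"pics/{n}4.png",cv2.resize(f["frame"][sl][:,:,::-1],None,fx=3,fy=3,interpolation=cv2.INTER_CUBIC))
```

```text
0.165 False 13.11 [ 0.5312 -0.0871  0.1654] [0.1 0.3 0.6]
0.14 False 13.68 [ 0.531  -0.087   0.1401] [-1.3  0.3  4.7]
0.1 False 14.49 [ 0.5312 -0.087   0.1004] [-2.8  0.7  3.4]
0.06 False 15.31 [ 0.531  -0.087   0.0602] [0.8 0.1 2.4]
0.048 False 15.66 [ 0.5305 -0.0868  0.0478] [-1.3 -0.3  1.8]
0.043 False 15.91 [ 0.5308 -0.0869  0.0428] [-0.8  0.3  1.8]
0.04 False 16.16 [ 0.5314 -0.0871  0.0404] [-0.3 -0.1  6.4]
0.037 False 16.41 [ 0.5318 -0.0872  0.0396] [-6.8  2.8 28.2]
```

View pics/scene4.png

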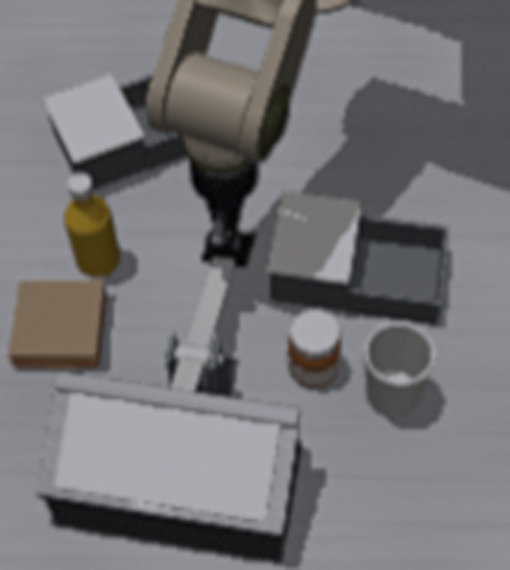

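View pics/top4.png

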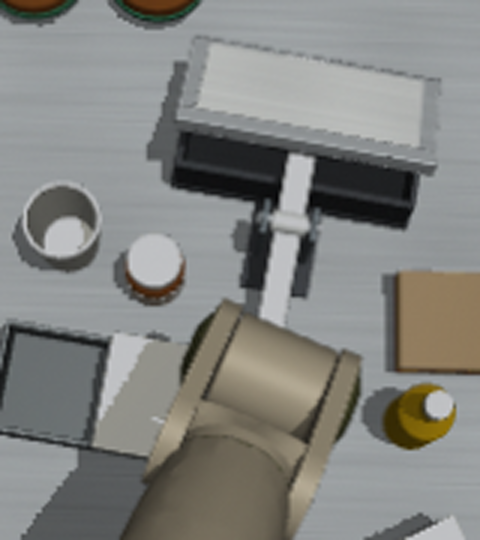

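The flap is up (black slot open below it in the top crop), and the force jump at z = 39.6 mm marks the lever's stop. I'll check the lip height across both views and that the hold is steady.

Run:
```python
from h import *; from bench import env,monitor,eyes
env.hold(.6)
T=eyes.grab_frame("top");S=eyes.grab_frame("scene")
s=monitor.sense();print(s["clock"],s["position"].round(4),s["contact_force"].round(1))
def ray(f,p):
    a,b=cast(f,p,0)[0],cast(f,p,.3)[0]; return a,(b-a)/np.linalg.norm(b-a)
def tri(pt,ps):
    (a,u),(b,v)=ray(T,pt),ray(S,ps)
    k=np.linalg.lstsq(np.c_[u,-v],b-a,rcond=None)[0]; p,q=a+k[0]*u,b+k[1]*v
    return ((p+q)/2).round(3),np.linalg.norm(p-q).round(4)
t=lambda a:np.array(a)/3+[190,60]; sc=lambda a:np.array(a)/3+[160,110]
print("lip left",tri(t((180,122)),sc((299,410))),"lip right",tri(t((436,171)),sc((58,380))))
d=__import__("pickle").load(open("f0.pkl","rb"))
for n,f in(("top",T),("scene",S)):
    sl=np.s_[60:240,190:350] if n=="top" else np.s_[155:300,165:310]
    cv2.imwrite(f"pics/{n}5.png",cv2.resize(np.hstack([d[n]["frame"][sl],f["frame"][sl]])[:,:,::-1],None,fx=2.5,fy=2.5,interpolation=cv2.INTER_CUBIC))
```

```text
17.2083 [ 0.5318 -0.0872  0.0396] [-8.6  3.8 28.7]
lip left (array([ 0.796, -0.005,  0.136]), np.float64(0.0046)) lip right (array([ 0.76 , -0.251,  0.124]), np.float64(0.0021))
```

View pics/scene5.png

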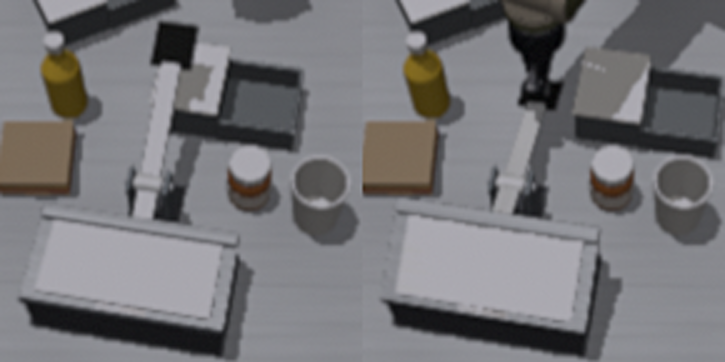

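The before/after pair shows the bystanders unmoved and the caddy clear of the lever. The fingers hold the paddle at its stop with a steady 29 N.

```bash
python3 -c "
from bench import job,monitor
print(job.hand_in()); s=monitor.sense(); print(s['clock'],s['position'],s['contact_force'])"
```

```text
the job is handed in; nothing more can be done
None
the job is handed in; nothing more can be done
```

The flap is open and held: I slid the caddy out from under the paddle, then pressed the paddle down to the lever's stop and handed the job in with the fingers still pressing. The hand-in gives no verdict.

- **Caddy:** I pushed against the inside of its end wall with the shut fingertips. It ended upright and square, with its origin about 156 mm left of the lever line (130 mm needed).
- **Lever:** The fingertips stopped at 39.6 mm, which matches the stated end of stroke of about 40 mm. The upward force then held steady at about 29 N, 17 s into the run.
- **Flap lip height:** This check was loose. Hand-picked points in the two views gave 136 mm at the left end and 124 mm at the right, averaging about 130 mm against the 129 mm needed. The picks are several millimetres uncertain, so I relied on the lever having reached its stop.
- **Other things:** In the before/after crops, the bottle, jar, cup and toast sandwich had not visibly moved. The bun and bowl were outside those crops and I did not check them again, but the arm never worked near them.

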